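Screw the grind ring onto the hand mill

ROBOT

A 6-joint arm with a two-finger parallel gripper is mounted at the origin on the work surface; the furniture and walls round the work are solid. World frame = base frame: x ahead of the robot, y to its left, z up, the work surface at z = 0. Lengths are in m, angles in rad, forces in N, time in s.
With the tool pointing down it reaches from about 0.275 to 0.825 m from the base axis. Payload 5.2 kg.
Tool frame: the origin (TCP) lies at the very end of the fingers, on their centre line; the grasp point (between the pads) lies 19 mm behind it; z points along the fingers, y is the line along which they close (so a half turn about z gives the same grasp; the last joint's range is limited). The gripper opens to 93 mm and grips with 3 to 60 N. Pads are 15 mm wide; open, the fingers measure 128 mm over their backs; the gripper's body (75 mm by 188 mm) begins 65 mm behind the grasp point.
Start: joints at [-1.405, 0.259, 1.535, -0, 1.348, -0.203], TCP at [0.198, -0.513, 0.195] pointing down, gripper open.
Joint ranges: [-3.14, 3.14], [-0.91, 2.08], [0.19, 2.58], [-1.22, 4.36], [0.22, 2.71], [-3.12, 3.12]. Speed limits (rad/s): [2.57, 2.57, 3.14, 3.14, 3.14, 3.14].

INTERFACE

Orientations are given as a unit quaternion [w, x, y, z].
In Python, from station import manip gives the robot as it stands. The module is installed in compiled form; this text tells all that it offers.
- The arm moves only by the tool move_arm, never from a script. Its argument "deltas" is a list of rows, each an object of numbers: "jaw": the finger opening in mm, from 0 to 93; "tx", "ty", "tz": the shift along the world's x, y, z in units of 30 mm (1.0 is 30 mm); "roll": the turn about the world's z in degrees. In form: [{"jaw": .., "tx": .., "ty": .., "tz": .., "roll": ..}, ...]. A call has 1 to 10 rows; each row is the pose to reach, as a shift and turn from the pose commanded when the call began; what a row does not reach only later rows make up. A row lasts 1/10 s, in which the tool goes at most 50 mm and 8.59 degrees, less where a joint would pass 70% of its speed; a pose out of reach is approached as far as the arm can. A call with a gripper value outside its range is refused whole. The fingers move at their own pace and stop on an object; the grip force is fixed at half the most. Time passes only in rows, so rows that repeat a pose let the fingers close. It gives the time, the measured TCP pose, the force, the opening and the grip force at its end, in the units of the state.
- manip.state(): the state, without advancing time (a new reading comes with each control period).
- manip.snapshot(name): name is "scene" or "side" or "wrist"; returns a dict with "image" (400x640x3 uint8, blue, green, red), "fx", "fy", "cx", "cy" (pixels), "D" ([k1, k2, p1, p2, k3] as OpenCV has them; the pictures are not rectified), "R" (3x3) and "t" (3): a world point X has camera coordinates R X + t; the wrist camera has in their place "T_tool_cam" (4x4, takes a point from camera to tool coordinates, whose origin is the TCP and whose axes are the flange's). Camera axes: x right, y down, z forward; pixel columns grow to the right and rows downward; lengths in m; the calibration is good to about 2 mm. A picture is of the moment at which its call begins: read the wrist's pose just before it. There is no depth.
- manip.finish_job(): hands the job in; it is judged then, once.
The state is a dict: "time": time; "joint_positions": joint angles; "qd": joint speeds; "joint_efforts": joint torques, N m; "tool_pos": TCP position; "tool_rot": TCP orientation; "contact_force": force on the tool from outside, world axes, zero at the start; "torque": the same for the moment, N m; "width": finger opening in m; "gripper_force": force on a finger pad.
Only numpy, scipy, OpenCV 4.12 (cv2) and the standard library are available. Lean on these libraries where they do the work, as an engineer would, in place of code of your own. Each camera call takes 0.05 s, during which the arm holds its last target. There are 200 camera calls.

TASK

Put the hand mill back together after cleaning: set the loose steel grind ring on the mill's upright threaded neck and screw it on clockwise until you feel it meet the sprung collar below, then give it about a quarter turn more and let go. Never force the thread, and leave the other things where they are.

Things in the scene. Friction and masses are not known exactly. Their poses are not given: they have to be found in the camera images.
- ring: the loose grind ring: a plain steel tube, 50 mm outside diameter, 34 mm high, straight walls 5 mm thick, finely ribbed outside, about 90 g, standing on the table with its bore upright, right way up. Not the thin tin biscuit cutter (57 mm wide, 24 mm high). Origin: centre of its underside, z up along the bore.
- ring_lugs (a point): the centre of the bore 8 mm above the ring's underside, at the height of its three inner lugs (3.2 mm thick, 120 degrees apart, one along the ring's +x), which leave a free circle of 29.8 mm diameter between their tips and ride between the threads
- mill_body: the hand mill, fixed to the table: a turned wooden body, 104 mm wide at the foot, 94 mm at the top, a small drawer front on its -x side, a flat steel top at 90 mm, from which a threaded steel neck rises. Origin: centre of the underside, z up along the neck.
- neck_top (a point): the centre of the tip of the neck, 160 mm above the mill's origin; a nose 12 mm wide here tapers out over 8 mm to the bare core of 26.4 mm diameter, which runs down to the thread
- thread_top (a point): on the neck's axis, 140 mm above the mill's origin, where the thread begins: right-hand, three equal starts (at 0 and +-120 degrees from the mill's +x), 35.8 mm over the crests, 3.8 mm thick (thinner at the start), lead 30 mm a turn (10 mm from thread to thread), which leaves a lug about 2.5 mm axial play. Turned clockwise seen from above the ring goes down; it holds by friction where it is left.
- ring_landing (a point): on the neck's axis, 125 mm above the mill's origin: put on level, the ring's lugs rest on the threads with its underside from here (lugs just anticlockwise of the thread starts, seen from above) to 11 mm higher (just clockwise of them). If a lug lands on the very start of a thread it jams when turned clockwise: then turn back anticlockwise until it drops, or set it on in another yaw
- collar_zone (a point): on the neck's axis, 111 mm above the mill's origin. A sprung steel collar, 56 mm wide, slides round the neck here; its top stands, differently each time, anywhere within 9 mm above or below this point. It meets the ring's underside after 0.2 to 1.1 turns, pushes up with 3 N at first touch and 1 N more per mm pressed down (a quarter turn: 7.5 mm), and can go down 22 mm.
- cutter_round: round tin biscuit cutter, 57 mm wide, 24 mm high, to be left alone; origin at the centre of its underside
- cutter_star: star-shaped tin biscuit cutter, 60 mm wide, 24 mm high, to be left alone; origin at the centre of its underside
- lemon: a lemon lying on the table, 71 x 53 x 51 mm, to be left alone
- egg: a hen's egg lying on the table, 48 x 56 x 46 mm, to be left alone

How it is judged:
On the way, in this order (a step that is already met when the one before it is completed fails the run):
1. the ring sits level over the neck, on top of the thread (horizontal distance between ring and neck_top below 0.004 m and z of ring in the frame of mill_body below 0.142 m and angle between ring's own z axis and vertical below 0.15 rad), for 0.1 s.
2. the ring is screwed down into the thread (horizontal distance between ring and neck_top below 0.004 m and z of ring in the frame of mill_body below 0.1225 m and angle between ring's own z axis and vertical below 0.15 rad), for 0.1 s.
At the end, for the whole second after the job is handed in: the ring is level on the neck, screwed into the thread and at rest, and the collar's spring presses it up against the thread with 4.5 to 12 N (the collar pressed down about 2.5 to 9.5 mm: a quarter turn, less the thread's play, give or take 30 to 40 degrees) (horizontal distance between ring and neck_top below 0.004 m and angle between ring's own z axis and vertical below 0.12 rad and z of ring in the frame of mill_body below 0.1225 m and contact force between ring and mill_body between 4.5 and 12 N and angular speed of ring below 0.1 rad/s); the robot touches nothing.
It fails at once if the thread is forced: more than 40 N between ring and mill (contact force between ring and mill_body above 40 N).
It fails at once if a bystander is moved by more than 30 mm (distance of any of cutter_round, cutter_star, lemon, egg from where it was at the start of the episode above 0.03 m).
It also fails if it takes over 72 s, if anything falls off the work surface, if the arm or the gripper's body presses on something with over 40 N, if the wrist force passes 120 N, or if a joint passes its speed limit or range.

## Working session

There is one attempt and no reset: what is moved stays moved. The work goes in short steps, Python scripts to look and compute and a tool call to move; the robot and the scene stay as the last step left them, time stands still between calls to the robot, and variables do not carry over. Pictures are saved under pics/ and viewed, at most 10 in all, crops included, and the job is handed in when it is done.

Besides the shell and the picture viewer there is one more tool, called after "Call:" as name(argument=value, ...), one argument or row to a line, values as JSON. move_arm: Moves the arm, as the interface text tells. Its arguments: {"type":"object","properties":{"deltas":{"type":"array"}},"required":["deltas"]}

```bash
mkdir -p pics
cat > h.py <<'E'
import numpy as np, cv2
from station import manip
from scipy.spatial.transform import Rotation as Ro
def snap(n,f=None):
    st=manip.state(); s=manip.snapshot(n)
    if n=="wrist":
        q=st["tool_rot"]; T=np.eye(4); T[:3,:3]=Ro.from_quat([q[1],q[2],q[3],q[0]]).as_matrix(); T[:3,3]=st["tool_pos"]
        C=T@np.array(s["T_tool_cam"]); s["R"]=C[:3,:3].T; s["t"]=-s["R"]@C[:3,3]
    s["K"]=np.array([[s["fx"],0,s["cx"]],[0,s["fy"],s["cy"]],[0,0,1.]]); s["R"]=np.array(s["R"]); s["t"]=np.array(s["t"]).ravel(); s["D"]=np.array(s["D"],float)
    if f: cv2.imwrite("pics/"+f,s["image"])
    return s
def ray(s,px):
    u=cv2.undistortPoints(np.array(px,float).reshape(-1,1,2),s["K"],s["D"]).reshape(-1,2)
    d=np.c_[u,np.ones(len(u))]@s["R"]; return -s["R"].T@s["t"],d
def onplane(s,px,z):
    o,d=ray(s,px); return o+d*((z-o[2])/d[:,2])[:,None]
def proj(s,X):
    return cv2.projectPoints(np.array(X,float).reshape(-1,1,3),cv2.Rodrigues(s["R"])[0],s["t"],s["K"],s["D"])[0].reshape(-1,2)
E
python3 - <<'E'
from h import *
a=snap("scene","a.png");b=snap("side","b.png");c=snap("wrist","c.png")
for s in(a,b,c): print(-s["R"].T@s["t"], s["R"][2], s["fx"])
cv2.imwrite("pics/ab.png",cv2.resize(np.vstack([a["image"],b["image"]]),(480,600)))
print(manip.state())
E
```

```text
[0.15369591 0.39748501 0.73341144] [ 0.40985473 -0.54482547 -0.73156292] 395.33952755100364
[0.21352925 0.66444408 0.43498699] [ 0.30094597 -0.88207527 -0.36245653] 449.93997837281074
[ 0.27201365 -0.48528946  0.38373957] [-0.26062883 -0.0988729  -0.96036283] 306.70421304282803
{'time': 0.15, 'joint_positions': array([-1.40481560e+00,  2.59156412e-01,  1.53583183e+00,  1.99823414e-06,
        1.34798535e+00, -2.02795898e-01]), 'qd': array([-0.00096639, -0.00329062, -0.00322262, -0.00021783,  0.0003955 ,
       -0.00041394]), 'joint_efforts': array([ 1.00482637e-03, -4.37644315e+01, -2.84233618e+01,  7.18086376e-02,
        3.79977410e-02, -9.78646881e-05]), 'tool_pos': array([ 0.19821015, -0.51256216,  0.19391897]), 'tool_rot': array([-6.90336581e-04,  9.83048390e-01,  1.83344990e-01,  1.36832953e-05]), 'contact_force': array([ 0.11537007, -0.29866843, -0.8849487 ]), 'torque': array([ 0.03690668, -0.00764715,  0.00669771]), 'gripper_force': 0.0, 'width': 0.09296728724271282}
```

View pics/a.png

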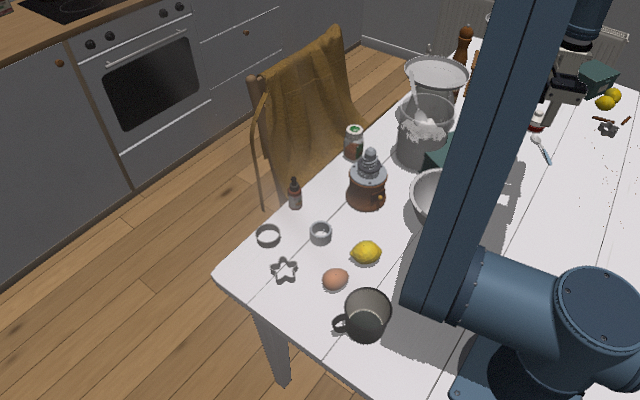

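View pics/b.png

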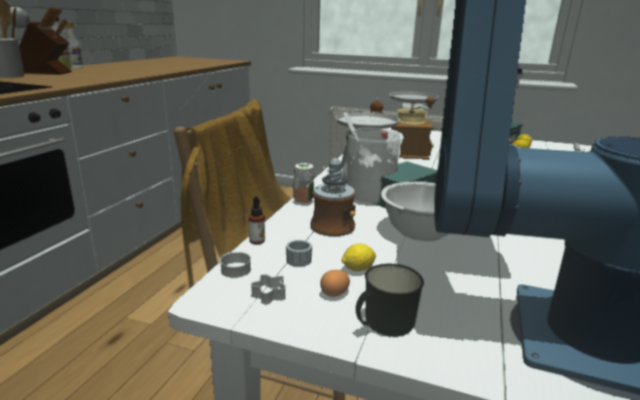

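The scene camera shows the ring at about (320,232), the round cutter at (268,236), the star at (284,270), the lemon at (366,252), the egg at (335,279) and the mill at (367,185), neck tip at about (370,150). The side camera has the ring at (299,252) and the mill at (334,205).

Run:
```python
from h import *
a=cv2.imread("pics/a.png");b=cv2.imread("pics/b.png")
ca=cv2.resize(a[135:255,290:410],(600,600),interpolation=cv2.INTER_CUBIC)
cb=cv2.resize(b[150:270,275:365],(450,600),interpolation=cv2.INTER_CUBIC)
cv2.imwrite("pics/z.png",cv2.resize(np.hstack([ca,cb]),(800,457)))
sa=snap("scene");sb=snap("side")
for n,s,r,m,w in(("a",sa,(320,227),(370,150),(367,205)),("b",sb,(299,245),(336,160),(334,228))):
    print(n,onplane(s,[r],.034),onplane(s,[m],.16))
```

```text
a [[ 0.49679978 -0.05113136  0.034     ]] [[ 0.47902115 -0.21463163  0.16      ]]
b [[ 0.49316847 -0.04813352  0.034     ]] [[ 0.47523499 -0.2108557   0.16      ]]
```

View pics/z.png

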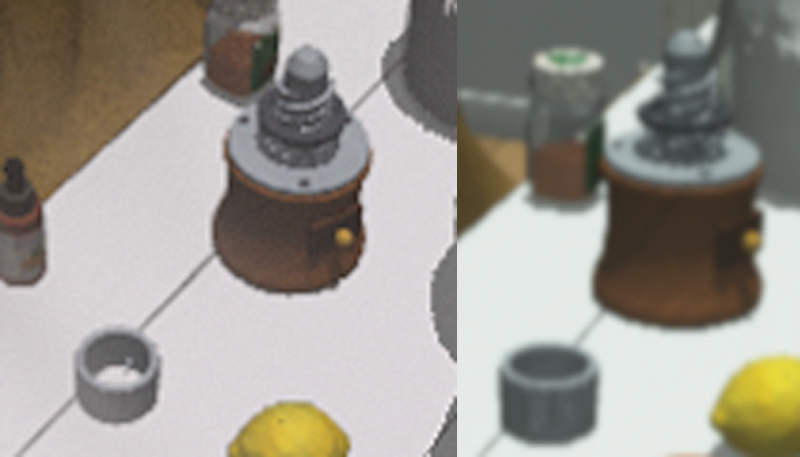

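Both views agree: ring at about (0.495,-0.050), neck at about (0.477,-0.213). I'll rise over the clutter and look from above the mill.

Call:
move_arm(
  deltas=[
    {"jaw":93,"tx":0,"ty":0,"tz":6.5,"roll":0},
    {"jaw":93,"tx":0,"ty":0,"tz":6.5,"roll":0},
    {"jaw":93,"tx":0,"ty":0,"tz":6.5,"roll":0},
    {"jaw":93,"tx":0,"ty":0,"tz":6.5,"roll":0},
    {"jaw":93,"tx":0,"ty":0,"tz":6.5,"roll":0},
    {"jaw":93,"tx":9.3,"ty":10,"tz":6.5,"roll":0},
    {"jaw":93,"tx":9.3,"ty":10,"tz":6.5,"roll":0},
    {"jaw":93,"tx":9.3,"ty":10,"tz":6.5,"roll":0},
    {"jaw":93,"tx":9.3,"ty":10,"tz":6.5,"roll":0},
    {"jaw":93,"tx":9.3,"ty":10,"tz":6.5,"roll":0},
  ],
)

```text
time: 1.25
tool_pos: [0.3693, -0.3282, 0.3888]
tool_rot: [-0.0, 0.983, 0.183, -0.0]
contact_force: [0.6, -0.1, 0.4]
width: 0.093
gripper_force: 0.0
```

Call:
move_arm(
  deltas=[
    {"jaw":93,"tx":3.4,"ty":3.7,"tz":0,"roll":0},
    {"jaw":93,"tx":3.4,"ty":3.7,"tz":0,"roll":0},
    {"jaw":93,"tx":3.4,"ty":3.7,"tz":-3,"roll":0},
    {"jaw":93,"tx":3.4,"ty":3.7,"tz":-3,"roll":0},
    {"jaw":93,"tx":3.4,"ty":3.7,"tz":-3,"roll":0},
    {"jaw":93,"tx":3.4,"ty":3.7,"tz":-3,"roll":0},
    {"jaw":93,"tx":3.4,"ty":3.7,"tz":-3,"roll":0},
  ],
)

```text
time: 1.95
tool_pos: [0.4708, -0.2203, 0.3013]
tool_rot: [0.001, 0.983, 0.183, 0.001]
contact_force: [0.6, -0.3, -0.2]
width: 0.0931
gripper_force: 0.0
```

Run:
```python
from h import *
print(manip.state()["tool_pos"],manip.state()["joint_positions"])
s=snap("wrist","w1.png")
print(proj(s,[[.477,-.213,.16],[.477,-.213,.111],[.477,-.213,.09],[.495,-.05,.034]]))
```

```text
[ 0.47081481 -0.22025414  0.30125344] [-6.51979612e-01  1.51398538e-01  1.41371346e+00 -5.22817522e-04
  1.57379249e+00  5.50656390e-01]
[[311.63123696 171.65423694]
 [312.1691266  163.54744867]
 [312.36138601 160.65146103]
 [211.44237253 102.54241076]]
```

View pics/w1.png

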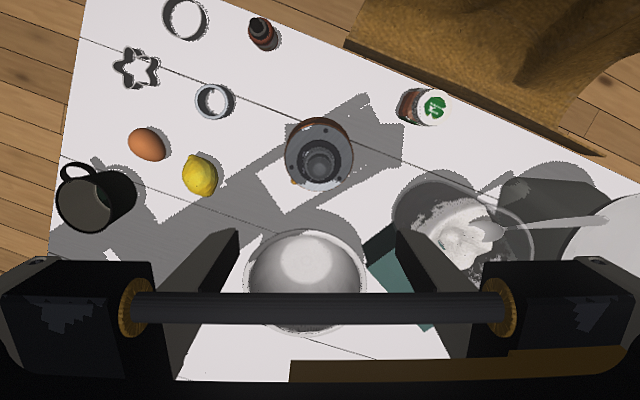

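The wrist picture shows the ring at about (214,101), mill top at (319,152) with neck tip near (319,163), and the drawer knob at (293,181). Now I'll refine with ellipse fits.

Run:
```python
from h import *
s=snap("wrist"); im=s["image"]
ca=cv2.resize(im[110:200,270:370],(600,540),interpolation=cv2.INTER_CUBIC)
cb=cv2.resize(im[78:124,190:240],(200,184),interpolation=cv2.INTER_CUBIC)
o=np.zeros((540,800,3),np.uint8); o[:,:600]=ca; o[:184,600:]=cb; cv2.imwrite("pics/z2.png",o)
hsv=cv2.cvtColor(im,cv2.COLOR_BGR2HSV); g=cv2.cvtColor(im,cv2.COLOR_BGR2GRAY)
m=(g[78:124,190:240]<190).astype(np.uint8)
cs=cv2.findContours(m,cv2.RETR_EXTERNAL,cv2.CHAIN_APPROX_NONE)[0]
for c in cs:
    if len(c)>30:
        e=cv2.fitEllipse(c); print("ring outer",e[0][0]+190,e[0][1]+78,e[1],onplane(s,[[e[0][0]+190,e[0][1]+78]],.017))
print(np.array2string(g[101,195:236]))
print(np.array2string(g[163,280:360]))
```

```text
ring outer 212.84735488891602 99.47005462646484 (35.7972526550293, 49.91767120361328) [[ 0.49862273 -0.04582575  0.017     ]]
[191 206  42  48  54  53  57  56  51  68 109 142 201 228 222 219 220 221
 220 219 220 220 220 220 219 219 220 220 224 195 179 211 133  61  54  56
  57  49  79 115 238]
[220 221 225 217 140  65  94  95  95  95  96  94  95  94  96 100  71  38
  48  49  50  50  46  56  80  87  69  48  64  74  69  71  70  71  73  76
  82  88  91  91  89  82  74  73  71  70  69  68  77  63  62  83  89  63
  39  46  46  47  46  39  67  95 102  99  99  97 100  98  95  98 100  72
  85 117 123 122 120 119 120 119]
```

View pics/z2.png

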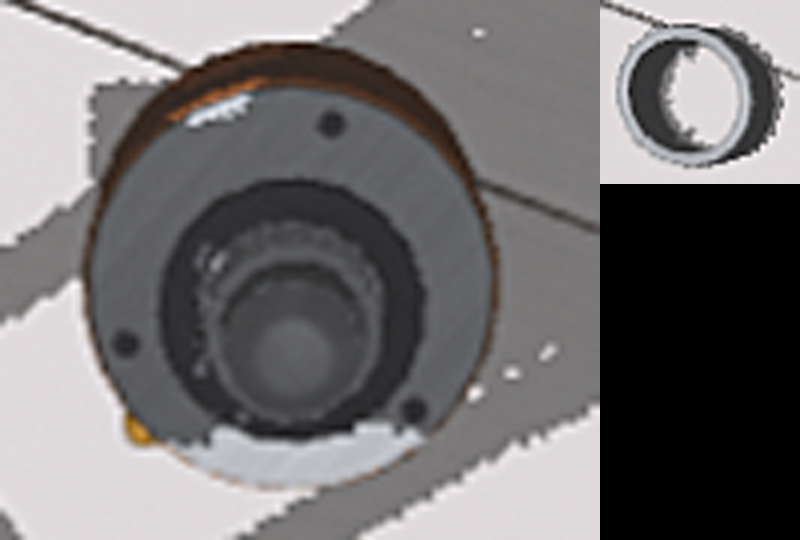

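Zoomed: nose tip at about (318.8,168.3), steel top disc centre about (318.7,157.7), collar spans x 296.3–341.2; ring's top circle centred near (210.6,101.8).

Run:
```python
from h import *
s=snap("wrist")
C=-s["R"].T@s["t"]; print("cam",C)
print("tip",onplane(s,[[318.8,168.3]],.16)); print("top",onplane(s,[[318.7,157.7]],.09)); print("ring",onplane(s,[[210.6,101.8]],.034))
print("holes",onplane(s,[[270+331/6,110+123/6],[270+125/6,110+345/6],[270+413/6,110+410/6],[270+140/6,110+432/6]],.09))
# collar ellipse extents crop: x158..427 y178..440
for z in (.102,.106,.111,.116,.12):
    P=onplane(s,[[296.3,162],[341.2,162],[318.7,110+178/6],[318.7,110+440/6]],z); print(z,np.linalg.norm(P[1]-P[0]),np.linalg.norm(P[3]-P[2]),P[2:].mean(0))
```

```text
cam [ 0.54414117 -0.19273599  0.4917476 ]
tip [[ 0.48350618 -0.21950283  0.16      ]]
top [[ 0.483936   -0.21992368  0.09      ]]
ring [[ 0.49608438 -0.04897239  0.034     ]]
holes [[ 0.51990347 -0.21502667  0.09      ]
 [ 0.45845987 -0.18999619  0.09      ]
 [ 0.46752849 -0.25522963  0.09      ]
 [ 0.44095146 -0.19981505  0.09      ]]
0.102 0.057690040265656134 0.05670841392409873 [ 0.48064585 -0.22106856  0.102     ]
0.106 0.057097964359473403 0.05612641250049638 [ 0.48129751 -0.22077778  0.106     ]
0.111 0.05635786947674508 0.0553989107209933 [ 0.48211208 -0.2204143   0.111     ]
0.116 0.05561777459401668 0.05467140894149024 [ 0.48292665 -0.22005083  0.116     ]
0.12 0.05502569868783398 0.054089407517887746 [ 0.4835783  -0.21976005  0.12      ]
```

Run:
```python
from h import *
s=snap("wrist");a=snap("scene")
print("disc from scene",onplane(a,[[368.2,174.9]],.09))
print("bystanders w",onplane(s,[[200,175],[147,144],[136,67],[186,20],[262,33]],.025).round(3))
print("canister nearest rim z.2/.15/.1",[onplane(s,[[398,205]],z).round(3) for z in(.2,.15,.1)], "bowl",onplane(s,[[306,230]],.08).round(3),"jar",onplane(s,[[400,105]],.07).round(3))
t=a["image"];print(proj(a,[[.4837,-.2197,.16],[.4837,-.2197,.09]]))
```

```text
disc from scene [[ 0.47352199 -0.20933762  0.09      ]]
bystanders w [[ 0.383 -0.06   0.025]
 [ 0.401  0.03   0.025]
 [ 0.504  0.07   0.025]
 [ 0.589  0.017  0.025]
 [ 0.61  -0.088  0.025]]
canister nearest rim z.2/.15/.1 [array([[ 0.484, -0.304,  0.2  ]]), array([[ 0.474, -0.323,  0.15 ]]), array([[ 0.464, -0.342,  0.1  ]])] bowl [[ 0.378 -0.241  0.08 ]] jar [[ 0.586 -0.297  0.07 ]]
[[369.43693012 148.03984185]
 [366.91680592 170.73940805]]
```

Run:
```python
from h import *
a=snap("scene");b=snap("side")
def tri(pa,pb):
    (o1,d1),(o2,d2)=ray(a,[pa]),ray(b,[pb]); d1=d1[0]/np.linalg.norm(d1);d2=d2[0]/np.linalg.norm(d2)
    k=np.linalg.lstsq(np.c_[d1,-d2],o2-o1,rcond=None)[0]; p,q=o1+k[0]*d1,o2+k[1]*d2; return ((p+q)/2).round(4),round(np.linalg.norm(p-q),4)
print("canister",tri((425,108),(373,122)))
A=cv2.resize(a["image"][40:220,335:475],(467,600),interpolation=cv2.INTER_CUBIC);B=cv2.resize(b["image"][90:240,290:410],(333,416),interpolation=cv2.INTER_CUBIC)
o=np.zeros((600,800,3),np.uint8);o[:,:467]=A;o[:416,467:]=B;cv2.imwrite("pics/z3.png",o)
```

```text
canister (array([ 0.4311, -0.3643,  0.2141]), np.float64(0.0076))
```

View pics/z3.png

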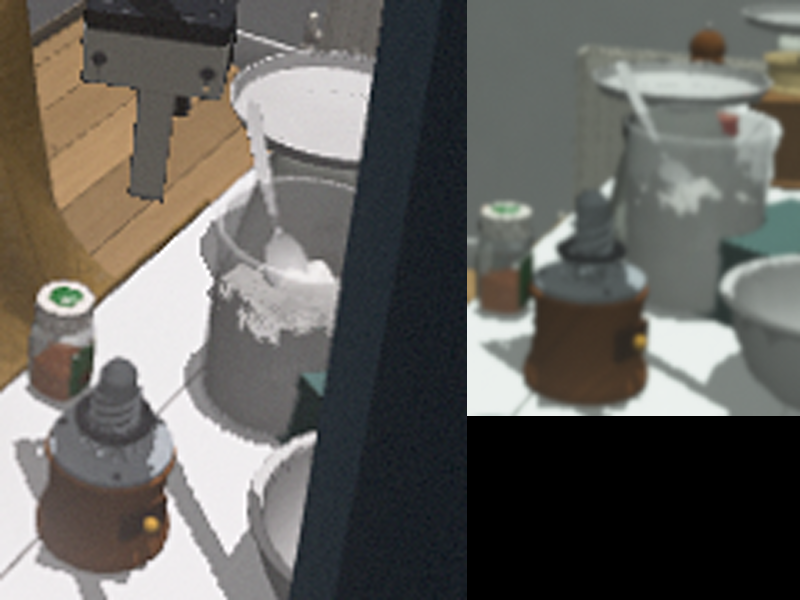

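Canister rim (side (374,134), scene (425,104)) and the spoon in it stand close to the mill; I'll check their heights against the gripper body's.

```bash
cat >> h.py <<'E'
def tri(a,pa,b,pb):
    (o1,d1),(o2,d2)=ray(a,[pa]),ray(b,[pb]); d1=d1[0]/np.linalg.norm(d1);d2=d2[0]/np.linalg.norm(d2)
    k=np.linalg.lstsq(np.c_[d1,-d2],o2-o1,rcond=None)[0]; p,q=o1+k[0]*d1,o2+k[1]*d2; return ((p+q)/2).round(4),round(np.linalg.norm(p-q),4)
E
python3 - <<'E'
from h import *
a=snap("scene");b=snap("side");w=snap("wrist")
print("canister",tri(a,(425,104.5),b,(374,134)),"left edge",tri(a,(335+218/3.333,40+225/3.333),b,(290+(622-467)/2.775,90+120/2.775)))
print("spoon",tri(a,(335+252/3.333,40+105/3.333),b,(290+(622-467)/2.775,90+66/2.775)))
print("nose",tri(a,(370.4,149),b,(290+(592-467)/2.775,90+195/2.775)))
print("nose w/side",tri(w,(318.8,168.3),b,(290+(592-467)/2.775,90+195/2.775)),tri(w,(318.8,168.3),a,(370.4,149)))
print("collar proj a",[proj(a,[.4837,-.2197,z]).round(1).tolist() for z in(.102,.111,.12)])
E
```

```text
canister (array([ 0.4512, -0.4397,  0.1703]), np.float64(0.0104)) left edge (array([ 0.5011, -0.3841,  0.1758]), np.float64(0.0073))
spoon (array([ 0.5462, -0.5242,  0.1964]), np.float64(0.0001))
nose (array([ 0.4817, -0.2226,  0.1557]), np.float64(0.0017))
nose w/side (array([ 0.4811, -0.2185,  0.1563]), np.float64(0.0028)) (array([ 0.4818, -0.2186,  0.1586]), np.float64(0.0025))
collar proj a [[[367.3, 167.0]], [[367.6, 164.2]], [[368.0, 161.3]]]
```

Call:
move_arm(
  deltas=[
    {"jaw":93,"tx":0.83,"ty":5.7,"tz":0,"roll":80},
    {"jaw":93,"tx":0.83,"ty":5.7,"tz":0,"roll":80},
    {"jaw":93,"tx":0.83,"ty":5.7,"tz":0,"roll":80},
    {"jaw":93,"tx":0.83,"ty":5.7,"tz":0,"roll":80},
    {"jaw":93,"tx":0.83,"ty":5.7,"tz":-2,"roll":80},
    {"jaw":93,"tx":0.83,"ty":5.7,"tz":-4,"roll":80},
    {"jaw":93,"tx":0.83,"ty":5.7,"tz":-4,"roll":80},
    {"jaw":93,"tx":0.83,"ty":5.7,"tz":-4,"roll":80},
    {"jaw":93,"tx":0.83,"ty":5.7,"tz":-4,"roll":80},
    {"jaw":93,"tx":0.83,"ty":5.7,"tz":-4,"roll":80},
  ],
)

```text
time: 3.45
tool_pos: [0.4953, -0.0479, 0.1792]
tool_rot: [-0.0, 0.633, 0.774, -0.0]
contact_force: [0.9, -0.1, -0.6]
width: 0.0932
gripper_force: 0.0
```

Call:
move_arm(
  deltas=[
    {"jaw":93,"roll":80},
    {"jaw":93,"roll":80},
    {"jaw":93,"roll":80},
    {"jaw":93,"roll":80},
    {"jaw":93,"roll":80},
    {"jaw":93,"roll":80},
    {"jaw":93,"roll":80},
    {"jaw":93,"roll":80},
    {"jaw":93,"roll":80},
    {"jaw":93,"roll":80},
  ],
)

```text
invalid input at $.deltas[0]: expected keys jaw, tx, ty, tz, roll
```

Run:
```python
from h import *
st=manip.state();print(st["time"],st["tool_pos"],st["tool_rot"],st["joint_positions"])
s=snap("wrist","w2.png"); p=proj(s,[[.496,-.049,.034]])[0]; print(p)
x,y=p.astype(int); c=s["image"][y-60:y+60,x-75:x+75]; cv2.imwrite("pics/z4.png",cv2.resize(c,(750,600),interpolation=cv2.INTER_CUBIC)); print(x-75,y-60)
```

```text
3.45 [ 0.49532339 -0.04785267  0.17922773] [-3.26309319e-04  6.33268097e-01  7.73932420e-01 -1.38210440e-04] [-3.20827264e-01  1.76207456e-01  1.67990516e+00 -2.63614894e-05
  1.28618833e+00 -5.20078737e-01]
[316.46154171 177.56897844]
241 117
```

View pics/z4.png

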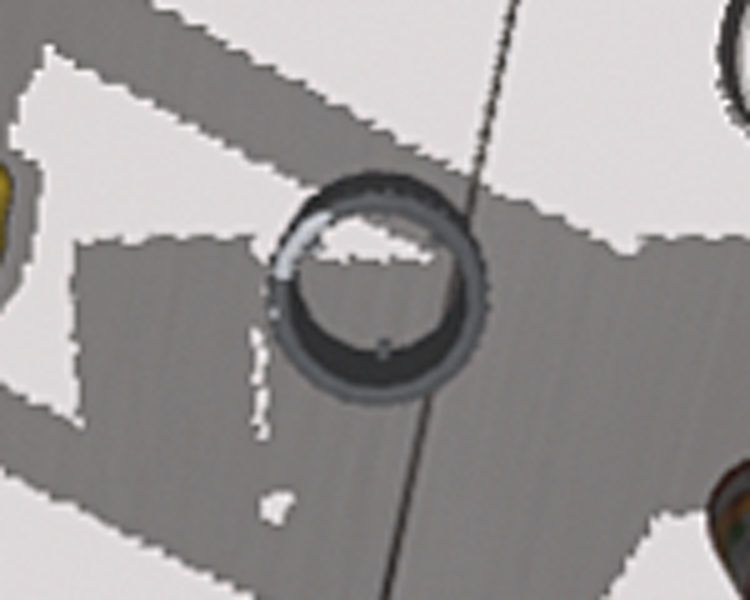

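The ring is confirmed at (0.496,-0.049), with a lug visible at crop (383,348). I'll turn to a yaw near the wrist's end (for maximum clockwise range), then descend.

Call:
move_arm(
  deltas=[
    {"jaw":93,"tx":0,"ty":0,"tz":-1,"roll":84},
    {"jaw":93,"tx":0,"ty":0,"tz":-1,"roll":84},
    {"jaw":93,"tx":0,"ty":0,"tz":-1,"roll":84},
    {"jaw":93,"tx":0,"ty":0,"tz":-1,"roll":84},
    {"jaw":93,"tx":0,"ty":0,"tz":-1,"roll":84},
    {"jaw":93,"tx":0,"ty":0,"tz":-1,"roll":84},
    {"jaw":93,"tx":0,"ty":0,"tz":-1,"roll":84},
    {"jaw":93,"tx":0,"ty":0,"tz":-1,"roll":84},
    {"jaw":93,"tx":0,"ty":0,"tz":-1,"roll":84},
    {"jaw":93,"tx":0,"ty":0,"tz":-1,"roll":84},
  ],
)

```text
time: 4.5
tool_pos: [0.4955, -0.0479, 0.1496]
tool_rot: [0.0, -0.047, 0.999, -0.0]
contact_force: [-0.2, -0.8, 0.3]
width: 0.0927
gripper_force: 0.0
```

Call:
move_arm(
  deltas=[
    {"jaw":93,"tx":0,"ty":0,"tz":0,"roll":30},
    {"jaw":93,"tx":0,"ty":0,"tz":0,"roll":30},
    {"jaw":93,"tx":0,"ty":0,"tz":0,"roll":30},
    {"jaw":93,"tx":0,"ty":0,"tz":0,"roll":30},
    {"jaw":93,"tx":0,"ty":0,"tz":0,"roll":30},
    {"jaw":93,"tx":0,"ty":0,"tz":0,"roll":30},
  ],
)

```text
time: 5.1
tool_pos: [0.4955, -0.048, 0.1496]
tool_rot: [0.0, -0.3, 0.954, -0.0]
contact_force: [0.5, -0.6, 0.2]
width: 0.0928
gripper_force: 0.0
```

Run:
```python
from h import *
st=manip.state();print(st["time"],st["tool_pos"],st["tool_rot"],st["joint_positions"])
q=st["tool_rot"];print("yaw",np.degrees(2*np.arctan2(q[2],q[1])))
s=snap("wrist","w3.png"); x,y=proj(s,[[.496,-.049,.034]])[0]; print(x,y)
im=s["image"];x,y=int(x),int(y)
cv2.imwrite("pics/z5.png",cv2.resize(im[y-50:y+50,x-60:x+60],(720,600),interpolation=cv2.INTER_CUBIC));print(x-60,y-50)
t=np.radians(np.arange(0,360,15));
```

```text
5.1 [ 0.49549667 -0.04795012  0.14961947] [ 5.33788768e-05 -3.00450611e-01  9.53797372e-01 -3.27505047e-05] [-3.20933253e-01  2.01540769e-01  1.72484193e+00  1.01151611e-05
  1.21508507e+00 -2.50206322e+00]
yaw 214.96933986024877
317.21551296031515 182.8319606454184
257 132
```

View pics/z5.png

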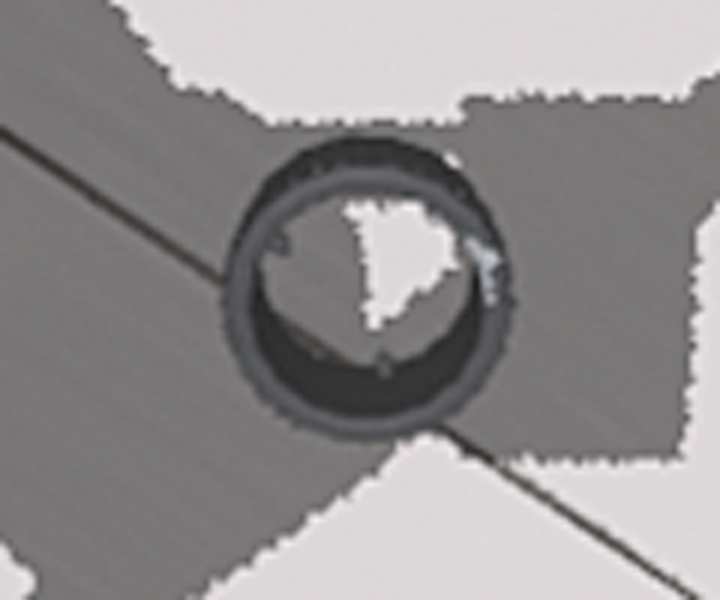

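The ring's top circle is centred at image (318.2,182.6); lugs at (321.2,192.3) and (303.3,172.5). I'll work out lug yaw and exact centre.

Run:
```python
from h import *
s=snap("wrist"); c=onplane(s,[[318.2,182.6]],.034)[0]; print("centre",c)
for L in onplane(s,[[321.2,192.3],[303.3,172.5]],.009):
    v=L-c; print(np.linalg.norm(v[:2]),np.degrees(np.arctan2(v[1],v[0]))%120)
```

```text
centre [ 0.49521511 -0.04829277  0.034     ]
0.017818030265971126 46.110249299080586
0.017112311336835054 47.30136306031457
```

Call:
move_arm(
  deltas=[
    {"jaw":93,"tx":0,"ty":0,"tz":-1.2,"roll":0},
    {"jaw":93,"tx":0,"ty":0,"tz":-2.4,"roll":0},
    {"jaw":93,"tx":0,"ty":0,"tz":-3.6,"roll":0},
    {"jaw":93,"tx":0,"ty":0,"tz":-4.4,"roll":0},
    {"jaw":93,"tx":0,"ty":0,"tz":-4.65,"roll":0},
    {"jaw":93,"tx":0,"ty":0,"tz":-4.65,"roll":0},
  ],
)

```text
time: 5.8
tool_pos: [0.4948, -0.0478, 0.0094]
tool_rot: [-0.001, -0.301, 0.953, 0.001]
contact_force: [-0.6, 0.3, 0.1]
width: 0.0931
gripper_force: 0.0
```

Call:
move_arm(
  deltas=[
    {"jaw":40,"tx":0,"ty":0,"tz":0,"roll":0},
    {"jaw":40,"tx":0,"ty":0,"tz":0,"roll":0},
    {"jaw":40,"tx":0,"ty":0,"tz":0,"roll":0},
    {"jaw":40,"tx":0,"ty":0,"tz":0,"roll":0},
    {"jaw":40,"tx":0,"ty":0,"tz":0,"roll":0},
    {"jaw":40,"tx":0,"ty":0,"tz":0,"roll":0},
    {"jaw":40,"tx":0,"ty":0,"tz":0,"roll":0},
    {"jaw":40,"tx":0,"ty":0,"tz":0,"roll":0},
  ],
)

```text
time: 6.6
tool_pos: [0.4956, -0.0479, 0.0102]
tool_rot: [0.0, -0.302, 0.953, -0.0]
contact_force: [-0.5, 0.0, 2.1]
width: 0.0411
gripper_force: 1.2
```

Width 41 mm is less than the ring's 50 mm: something is off, so I'll look.

Run:
```python
from h import *
st=manip.state();print(st["width"],st["gripper_force"])
w=snap("wrist","w4.png");a=snap("scene","a4.png");b=snap("side","b4.png")
A=cv2.resize(a["image"][190:290,260:400],(400,286),interpolation=cv2.INTER_CUBIC);B=cv2.resize(b["image"][200:300,230:370],(400,286),interpolation=cv2.INTER_CUBIC)
W=cv2.resize(w["image"][120:340,130:510],(400,232));o=np.zeros((520,800,3),np.uint8);o[:286,:400]=A;o[:286,400:]=B;o[286:518,:400]=W;cv2.imwrite("pics/z6.png",o)
```

```text
0.041052828752142514 1.2411123979836702
```

View pics/z6.png

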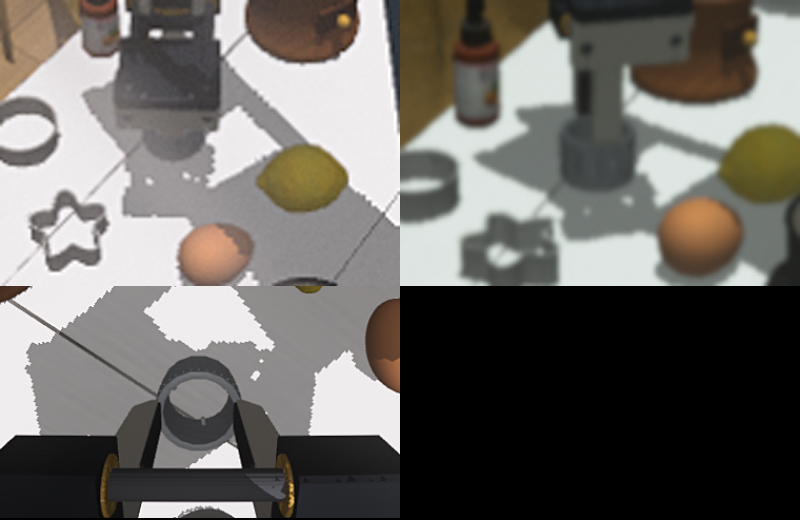

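The pads hold only the near edge of the ring: it sits towards the camera side (+x of the tool). I'll measure the offset.

Run:
```python
from h import *
st=manip.state();w=snap("wrist");tp=st["tool_pos"]
c=onplane(w,[[319,238.8]],.034)[0]; y=np.radians(215); X=np.array([np.cos(y),np.sin(y)])
print("ring",c,"off TCP",c[:2]-tp[:2],"along tool x",(c[:2]-tp[:2])@X)
print("TCP px",proj(w,[tp,tp+[0,0,.019],tp+[0,0,.024]]))
a,b=snap("scene"),snap("side")
print("expected ring base px, orig",proj(a,[.4955,-.0485,0]),proj(b,[.4955,-.0485,0]),"now",proj(a,[c[0],c[1],0]),proj(b,[c[0],c[1],0]))
g=cv2.cvtColor(w["image"],cv2.COLOR_BGR2GRAY); print(g[180:300:2,319].tolist())
```

```text
ring [ 0.49459654 -0.04879999  0.034     ] off TCP [-0.00099075 -0.00086953] along tool x 0.001310321115324834
TCP px [[319.00401758 225.61594004]
 [319.18644173 237.47354322]
 [319.24047056 240.98821303]]
expected ring base px, orig [[319.81957241 237.15305822]] [[297.77661093 260.37674242]] now [[320.20678013 237.25676095]] [[298.26813098 260.39192216]]
[195, 139, 143, 104, 64, 63, 64, 62, 61, 80, 59, 120, 112, 96, 117, 140, 139, 139, 139, 138, 137, 140, 141, 138, 137, 137, 139, 139, 138, 138, 136, 136, 140, 85, 54, 54, 57, 57, 57, 56, 57, 55, 56, 56, 57, 90, 101, 93, 124, 138, 138, 130, 248, 240, 237, 238, 223, 20, 33, 42]
```

Run:
```python
from h import *
st=manip.state();w=snap("wrist");tp=st["tool_pos"];y=np.radians(215);X=np.array([np.cos(y),np.sin(y),0]);Y=np.array([np.sin(y),-np.cos(y),0])
for h in(.0205,.025):
  for z in(0,.019,.04): print(h,z,[proj(w,tp+X*dx+Y*h*sg+[0,0,z]).round(0)[0].tolist() for dx in(.0075,-.0075) for sg in(-1,1)])
c=onplane(w,[[319,238.8]],.034)[0];t=np.radians(np.arange(0,360,45))
print("ring rim",proj(w,[c+.025*np.array([np.cos(a),np.sin(a),0]) for a in np.r_[y,y+np.pi/2,y+np.pi,y-np.pi/2]]).round(0).tolist())
g=cv2.cvtColor(w["image"],cv2.COLOR_BGR2GRAY)
for r in range(206,290,7): print(r,g[r,255:384:3].tolist())
```

```text
0.0205 0 [[288.0, 215.0], [350.0, 215.0], [288.0, 236.0], [349.0, 236.0]]
0.0205 0.019 [[285.0, 226.0], [353.0, 226.0], [286.0, 249.0], [353.0, 249.0]]
0.0205 0.04 [[281.0, 241.0], [358.0, 241.0], [282.0, 266.0], [357.0, 266.0]]
0.025 0 [[281.0, 215.0], [357.0, 215.0], [282.0, 236.0], [356.0, 236.0]]
0.025 0.019 [[277.0, 226.0], [361.0, 226.0], [278.0, 249.0], [360.0, 249.0]]
0.025 0.04 [[273.0, 241.0], [366.0, 241.0], [274.0, 266.0], [365.0, 266.0]]
ring rim [[319.0, 198.0], [277.0, 239.0], [319.0, 276.0], [361.0, 239.0]]
206 [127, 143, 139, 139, 140, 140, 141, 138, 137, 138, 127, 59, 60, 59, 86, 111, 111, 108, 102, 96, 94, 95, 97, 98, 102, 105, 107, 108, 95, 59, 61, 59, 104, 142, 139, 139, 140, 137, 251, 239, 167, 139, 140]
213 [141, 132, 77, 81, 139, 140, 139, 138, 139, 119, 81, 83, 106, 101, 94, 118, 143, 140, 139, 139, 139, 138, 139, 140, 137, 136, 140, 133, 90, 98, 104, 100, 87, 97, 139, 139, 141, 140, 140, 140, 139, 140, 139]
220 [138, 136, 139, 141, 144, 106, 77, 114, 129, 70, 103, 100, 89, 143, 137, 135, 137, 136, 138, 140, 140, 138, 137, 138, 138, 139, 141, 139, 137, 137, 1
[... 1083 characters left out ...]
 56, 54, 56, 55, 55, 57, 57, 57, 57, 57, 57, 55, 92, 95, 89, 134, 18, 23, 23, 36, 72, 71, 72, 72, 71, 72]
269 [69, 69, 71, 71, 71, 16, 17, 17, 5, 141, 137, 137, 136, 125, 88, 94, 99, 107, 92, 60, 57, 58, 58, 57, 90, 107, 102, 96, 86, 201, 251, 109, 157, 114, 22, 20, 24, 65, 71, 71, 73, 71, 71]
276 [69, 71, 68, 71, 24, 18, 18, 18, 117, 135, 135, 136, 137, 138, 139, 137, 138, 139, 136, 125, 125, 125, 125, 128, 131, 129, 244, 239, 237, 236, 237, 236, 236, 250, 8, 23, 22, 19, 72, 71, 72, 71, 72]
283 [70, 69, 71, 56, 19, 18, 18, 15, 138, 137, 137, 138, 137, 136, 136, 138, 138, 138, 139, 137, 138, 123, 114, 242, 236, 236, 237, 237, 237, 236, 236, 236, 237, 237, 142, 22, 20, 21, 34, 72, 72, 71, 72]
```

Run:
```python
from h import *
st=manip.state();tp=st["tool_pos"];b=snap("side");y=np.radians(215);X=np.array([np.cos(y),np.sin(y),0]);Y=np.array([np.sin(y),-np.cos(y),0])
for dx in(.0075,-.0075):
  for z in(0,.014,.027): print(dx,z,[proj(b,tp+X*dx-Y*h*sg+[0,0,z]).round(1)[0].tolist() for sg in(1,-1) for h in (.0205,.03)])
c=np.array([.495,-.0485,.034]);d=np.array([-.3,.88,0])/.93
print("ring top front/back, side",proj(b,[c+d*.025,c-d*.025,c+d*.025-[0,0,.034]]).round(1).tolist(), proj(b,[c+np.array([.94,.32,0])*.025,c-np.array([.94,.32,0])*.025]).round(1).tolist())
g=cv2.cvtColor(b["image"],cv2.COLOR_BGR2GRAY)
for r in range(220,270,3): print(r,g[r,280:322:2].tolist())
```

```text
0.0075 0 [[299.0, 250.5], [297.9, 248.2], [304.0, 260.6], [305.2, 263.1]]
0.0075 0.014 [[299.1, 244.1], [298.0, 242.0], [304.1, 254.0], [305.3, 256.5]]
0.0075 0.027 [[299.2, 238.2], [298.1, 236.0], [304.2, 247.9], [305.5, 250.2]]
-0.0075 0 [[291.6, 251.3], [290.6, 249.0], [296.3, 261.5], [297.4, 264.0]]
-0.0075 0.014 [[291.6, 244.9], [290.6, 242.7], [296.3, 254.9], [297.5, 257.4]]
-0.0075 0.027 [[291.6, 239.0], [290.6, 236.8], [296.4, 248.7], [297.5, 251.1]]
ring top front/back, side [[297.5, 251.0], [298.8, 238.8], [297.3, 267.0]] [[285.2, 244.4], [311.2, 245.1]]
220 [224, 225, 225, 226, 203, 99, 80, 75, 77, 80, 81, 80, 81, 80, 81, 81, 81, 81, 81, 81, 80]
223 [225, 226, 226, 225, 217, 131, 78, 71, 75, 78, 79, 80, 80, 82, 130, 108, 63, 60, 60, 59, 58]
226 [225, 225, 226, 225, 223, 147, 52, 32, 46, 71, 80, 82, 82, 85, 158, 130, 52, 56, 59, 60, 59]
229 [225, 226, 225, 225, 223, 147, 51, 30, 44, 72, 81, 81, 81, 89, 179, 185, 91, 52, 54, 59, 62]
232 [226, 225, 225, 225, 223, 148, 52, 31, 46, 73, 81, 82, 82, 89, 181, 216, 171, 163, 112, 66, 56]
235 [213, 212, 213, 212, 196, 141, 52, 33, 4
[... 447 characters left out ...]
, 116]
250 [114, 115, 109, 76, 65, 70, 73, 73, 72, 74, 73, 74, 72, 72, 74, 66, 91, 115, 120, 142, 178]
253 [115, 115, 108, 76, 63, 66, 67, 70, 72, 70, 68, 71, 69, 68, 68, 68, 99, 155, 210, 224, 227]
256 [115, 115, 113, 81, 64, 67, 62, 70, 73, 70, 67, 70, 74, 70, 68, 69, 118, 210, 227, 227, 227]
259 [116, 116, 114, 79, 64, 67, 63, 70, 73, 71, 67, 70, 73, 68, 66, 66, 144, 213, 219, 227, 227]
262 [116, 117, 114, 93, 70, 68, 68, 70, 72, 71, 69, 70, 70, 67, 66, 77, 111, 120, 155, 221, 227]
265 [119, 114, 103, 107, 107, 92, 82, 77, 74, 75, 75, 75, 77, 88, 102, 113, 117, 118, 119, 163, 222]
268 [194, 114, 111, 117, 117, 117, 115, 114, 112, 112, 113, 113, 115, 118, 136, 138, 119, 117, 117, 142, 206]
```

The side view rows show both fingertips ending about 25 mm above the reported TCP (near tip at row 249, far tip at row 239), so they closed above the ring, not around it. I'll open and check where the tips are when open.

Call:
move_arm(
  deltas=[
    {"jaw":93,"tx":0,"ty":0,"tz":0,"roll":0},
    {"jaw":93,"tx":0,"ty":0,"tz":0,"roll":0},
    {"jaw":93,"tx":0,"ty":0,"tz":0,"roll":0},
    {"jaw":93,"tx":0,"ty":0,"tz":0,"roll":0},
    {"jaw":93,"tx":0,"ty":0,"tz":0,"roll":0},
    {"jaw":93,"tx":0,"ty":0,"tz":0,"roll":0},
    {"jaw":93,"tx":0,"ty":0,"tz":0,"roll":0},
    {"jaw":93,"tx":0,"ty":0,"tz":0,"roll":0},
  ],
)

```text
time: 7.8
tool_pos: [0.4954, -0.0479, 0.01]
tool_rot: [-0.0, -0.302, 0.953, 0.0]
contact_force: [0.3, 0.2, -0.3]
width: 0.0924
gripper_force: 0.0
```

Run:
```python
from h import *
st=manip.state();tp=st["tool_pos"];print(tp,st["width"],st["contact_force"]);b=snap("side","b5.png");y=np.radians(215);X=np.array([np.cos(y),np.sin(y),0]);Y=np.array([np.sin(y),-np.cos(y),0])
for z in(0,.014,.027): print(z,[proj(b,tp-Y*h+[0,0,z]).round(1)[0].tolist() for h in (.0465,.064,-.0465,-.064)])
im=b["image"]; cv2.imwrite("pics/z7.png",cv2.resize(np.hstack([im[190:290,240:360],snap("wrist","w5.png")["image"][120:320:2,200:440:2]]),(800,333),interpolation=cv2.INTER_CUBIC))
```

```text
[ 0.49536268 -0.04789783  0.00999699] 0.09239673415336638 [ 0.31703154  0.22070307 -0.31368249]
0 [[292.5, 245.0], [290.7, 241.1], [303.5, 268.1], [305.9, 273.0]]
0.014 [[292.6, 238.8], [290.7, 235.0], [303.6, 261.4], [306.0, 266.1]]
0.027 [[292.6, 232.9], [290.7, 229.2], [303.7, 255.1], [306.1, 259.7]]
```

View pics/z7.png

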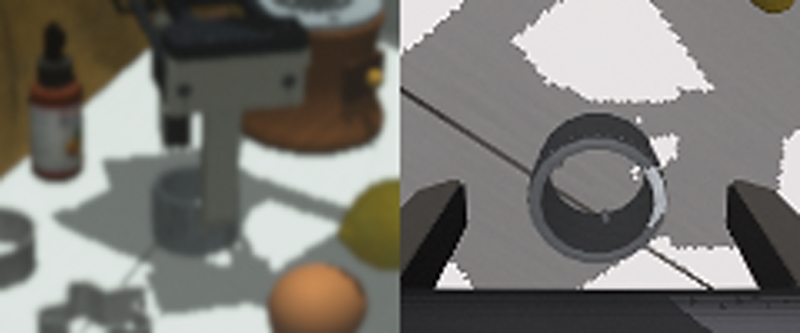

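Tips still end ~26 mm above the reported TCP when open (near tip at crop (220,220)), so I need to go that much lower. The ring itself was not disturbed.

Call:
move_arm(
  deltas=[
    {"jaw":93,"tx":0,"ty":0,"tz":-0.4,"roll":0},
    {"jaw":93,"tx":0,"ty":0,"tz":-0.8,"roll":0},
    {"jaw":93,"tx":0,"ty":0,"tz":-0.8,"roll":0},
    {"jaw":93,"tx":0,"ty":0,"tz":-0.8,"roll":0},
  ],
)

```text
time: 8.3
tool_pos: [0.4947, -0.0477, -0.0148]
tool_rot: [-0.001, -0.302, 0.953, 0.001]
contact_force: [-0.1, 0.2, -0.1]
width: 0.093
gripper_force: 0.0
```

Call:
move_arm(
  deltas=[
    {"jaw":40,"tx":0,"ty":0,"tz":0,"roll":0},
    {"jaw":40,"tx":0,"ty":0,"tz":0,"roll":0},
    {"jaw":40,"tx":0,"ty":0,"tz":0,"roll":0},
    {"jaw":40,"tx":0,"ty":0,"tz":0,"roll":0},
    {"jaw":40,"tx":0,"ty":0,"tz":0,"roll":0},
    {"jaw":40,"tx":0,"ty":0,"tz":0,"roll":0},
    {"jaw":40,"tx":0,"ty":0,"tz":0,"roll":0},
    {"jaw":40,"tx":0,"ty":0,"tz":0,"roll":0},
  ],
)

```text
time: 9.1
tool_pos: [0.4955, -0.0479, -0.0138]
tool_rot: [0.0, -0.302, 0.953, -0.0]
contact_force: [-0.4, 0.1, 1.4]
width: 0.05
gripper_force: 30.0
```

Gripped: width 50 mm, 30 N. Ring underside = reported TCP z + 13.8 mm. Lift and carry over the neck.

Call:
move_arm(
  deltas=[
    {"jaw":40,"tx":0,"ty":0,"tz":1,"roll":0},
    {"jaw":40,"tx":0,"ty":0,"tz":2.2,"roll":0},
    {"jaw":40,"tx":0,"ty":0,"tz":3.6,"roll":0},
    {"jaw":40,"tx":0,"ty":0,"tz":5,"roll":0},
    {"jaw":40,"tx":0,"ty":0,"tz":6.4,"roll":0},
    {"jaw":40,"tx":0,"ty":0,"tz":7,"roll":0},
    {"jaw":40,"tx":0,"ty":-0.8,"tz":7,"roll":0},
    {"jaw":40,"tx":0,"ty":-1.6,"tz":7,"roll":0},
    {"jaw":40,"tx":0,"ty":-1.6,"tz":7,"roll":0},
  ],
)

```text
time: 10.0
tool_pos: [0.4955, -0.0981, 0.196]
tool_rot: [-0.0, -0.301, 0.954, -0.001]
contact_force: [0.1, 0.6, -1.1]
width: 0.0502
gripper_force: 30.0
```

Run:
```python
from h import *
st=manip.state();print(st["tool_pos"],st["width"],st["contact_force"],st["torque"],st["joint_positions"])
w=snap("wrist");s=w
x,y=proj(w,[.4835,-.2195,.16])[0];print("tip px predicted",x,y)
# steel disc / neck clear of the ring in wrist view: find knob (orange) and nose
a=snap("scene");b=snap("side")
# ring blob in side/scene: predicted centre px of ring
t=st["tool_pos"];r=np.array([t[0],t[1],t[2]+.0138+.017]);print("ring pred",proj(a,r),proj(b,r))
for n,s_ in(("a",a),("b",b)):
    g=cv2.cvtColor(s_["image"],cv2.COLOR_BGR2GRAY);x,y=proj(s_,[.4835,-.2195,.152])[0].astype(int);print(n,x,y)
    for r in range(y-8,y+18,3): print(r,g[r,x-20:x+22:2].tolist())
```

```text
[ 0.49545108 -0.09811673  0.19598818] 0.050237613538611406 [ 0.08480438  0.59248544 -1.07444547] [ 0.05019696 -0.09038059 -0.07499625] [-4.15871790e-01  1.76298209e-01  1.63740333e+00 -1.04795907e-03
  1.32734120e+00 -2.59737161e+00]
tip px predicted 189.21103907089855 102.83359651651203
ring pred [[334.5146849  151.08238466]] [[308.85249252 140.24395325]]
a 369 150
142 [92, 66, 73, 95, 168, 171, 136, 176, 237, 236, 237, 235, 236, 236, 235, 236, 236, 236, 236, 237, 236]
145 [100, 74, 90, 96, 96, 69, 61, 167, 237, 237, 238, 237, 236, 235, 237, 236, 237, 235, 237, 236, 238]
148 [95, 93, 92, 98, 64, 66, 59, 216, 239, 195, 182, 182, 186, 235, 236, 237, 237, 236, 237, 236, 238]
151 [84, 87, 94, 98, 61, 61, 52, 222, 162, 142, 163, 177, 165, 138, 238, 236, 237, 237, 236, 236, 243]
154 [83, 82, 85, 76, 63, 52, 76, 233, 86, 124, 154, 159, 145, 98, 241, 239, 237, 235, 234, 238, 245]
157 [79, 84, 87, 81, 56, 97, 129, 167, 73, 90, 85, 84, 90, 79, 202, 236, 236, 237, 238, 228, 205]
160 [124, 114, 107, 116, 129, 100, 88, 85, 77, 107, 89, 88, 120, 178, 99, 204, 239, 239, 190, 236, 237]
163 [237, 22
[... 354 characters left out ...]
5, 180, 193, 87, 66, 73, 74, 83, 107]
160 [91, 91, 91, 92, 91, 91, 91, 91, 87, 114, 141, 153, 141, 166, 147, 66, 71, 74, 74, 79, 84]
163 [93, 91, 91, 91, 90, 92, 92, 92, 81, 105, 122, 130, 126, 116, 80, 67, 86, 83, 76, 89, 84]
166 [122, 91, 92, 92, 92, 110, 105, 114, 84, 64, 69, 72, 72, 66, 66, 84, 105, 86, 76, 79, 82]
169 [90, 91, 92, 91, 92, 118, 181, 187, 116, 88, 87, 76, 72, 74, 115, 111, 103, 84, 77, 81, 83]
172 [85, 91, 92, 98, 145, 207, 220, 188, 99, 69, 82, 93, 104, 107, 103, 98, 99, 86, 77, 82, 84]
175 [79, 95, 144, 198, 219, 213, 179, 110, 82, 77, 80, 83, 74, 75, 92, 84, 88, 82, 76, 81, 84]
178 [94, 181, 220, 222, 190, 98, 66, 56, 65, 89, 95, 83, 81, 74, 81, 71, 73, 77, 75, 79, 83]
```

Call:
move_arm(
  deltas=[
    {"jaw":40,"tx":-0.1,"ty":-1.3,"tz":0,"roll":0},
    {"jaw":40,"tx":-0.3,"ty":-2.7,"tz":0,"roll":0},
    {"jaw":40,"tx":-0.41,"ty":-4.02,"tz":0,"roll":0},
    {"jaw":40,"tx":-0.41,"ty":-4.02,"tz":0,"roll":0},
    {"jaw":40,"tx":-0.41,"ty":-4.02,"tz":-0.9,"roll":0},
    {"jaw":40,"tx":-0.41,"ty":-4.02,"tz":-0.9,"roll":0},
    {"jaw":40,"tx":-0.41,"ty":-4.02,"tz":-0.9,"roll":0},
  ],
)

```text
time: 10.85
tool_pos: [0.4829, -0.2151, 0.1688]
tool_rot: [-0.0, -0.302, 0.953, 0.001]
contact_force: [-0.1, -0.2, -0.3]
width: 0.05
gripper_force: 30.0
```

Run:
```python
from h import *
st=manip.state();t=st["tool_pos"];print(t,st["joint_positions"]);u=t[2]+.0138;print("underside",u)
a=snap("scene","a8.png");b=snap("side","b8.png")
for n,s_ in(("a",a),("b",b)):
    g=cv2.cvtColor(s_["image"],cv2.COLOR_BGR2GRAY)
    pr=[proj(s_,[t[0],t[1],z])[0].round(1).tolist() for z in(u+.034,u+.017,u,.16,.152,.145,.111)];print(n,pr)
    x=int(pr[2][0]);
    for r in range(int(pr[0][1])-3,int(pr[5][1])+8,3): print(r,x-22,g[r,x-22:x+24:2].tolist())
```

```text
[ 0.48286549 -0.21505942  0.16878222] [-6.30440965e-01  2.40778621e-01  1.62378742e+00  3.51611521e-04
  1.27915974e+00 -2.81555753e+00]
underside 0.18258221686455559
a [[370.9, 129.0], [370.2, 135.2], [369.5, 141.4], [368.7, 149.2], [368.4, 152.0], [368.1, 154.3], [366.9, 165.4]]
126 347 [139, 239, 185, 105, 133, 227, 95, 84, 77, 89, 92, 89, 92, 92, 92, 91, 91, 89, 89, 88, 91, 91, 47]
129 347 [237, 195, 99, 141, 174, 157, 101, 91, 91, 90, 90, 89, 91, 91, 89, 91, 93, 90, 88, 89, 87, 87, 85]
132 347 [120, 228, 234, 224, 210, 228, 174, 74, 95, 76, 75, 86, 90, 89, 89, 90, 73, 104, 191, 243, 241, 243, 242]
135 347 [103, 101, 101, 95, 105, 104, 82, 74, 68, 84, 100, 84, 90, 92, 92, 91, 98, 66, 237, 236, 235, 236, 237]
138 347 [104, 104, 102, 108, 106, 120, 94, 74, 75, 78, 74, 89, 91, 91, 92, 83, 74, 66, 235, 236, 237, 237, 238]
141 347 [116, 118, 102, 150, 183, 188, 120, 73, 78, 78, 76, 89, 90, 91, 91, 83, 76, 99, 240, 235, 236, 236, 237]
144 347 [110, 96, 90, 103, 110, 99, 99, 69, 76, 80, 76, 92, 91, 91, 92, 78, 65, 233, 236, 236, 236, 236, 238]
147 347 [88, 88, 90, 88, 88, 105, 63, 58, 1
[... 1623 characters left out ...]
, 100, 104, 108]
156 311 [105, 104, 105, 104, 104, 105, 104, 105, 106, 103, 104, 107, 105, 110, 162, 209, 112, 75, 83, 86, 98, 114, 108]
159 311 [105, 105, 104, 105, 105, 105, 105, 105, 105, 98, 88, 89, 93, 112, 198, 190, 82, 80, 84, 84, 91, 107, 101]
162 311 [108, 105, 105, 105, 105, 104, 105, 105, 105, 82, 81, 88, 91, 91, 97, 94, 74, 91, 92, 87, 104, 96, 98]
165 311 [208, 136, 106, 105, 105, 105, 112, 109, 109, 82, 73, 77, 77, 75, 71, 68, 89, 118, 100, 86, 91, 94, 97]
168 311 [145, 111, 106, 105, 105, 106, 132, 171, 200, 124, 74, 77, 75, 73, 70, 74, 102, 119, 96, 88, 93, 95, 96]
171 311 [101, 101, 106, 106, 107, 129, 204, 232, 191, 100, 74, 75, 74, 76, 79, 88, 106, 117, 98, 89, 94, 97, 98]
```

Call:
move_arm(
  deltas=[
    {"jaw":40,"tx":0,"ty":0,"tz":0,"roll":0},
    {"jaw":40,"tx":0,"ty":0,"tz":0,"roll":0},
    {"jaw":40,"tx":0,"ty":0,"tz":0,"roll":0},
  ],
)

```text
time: 11.25
tool_pos: [0.4834, -0.2165, 0.1696]
tool_rot: [0.0, -0.302, 0.953, -0.0]
contact_force: [0.6, -0.0, -1.2]
width: 0.0502
gripper_force: 30.0
```

Call:
move_arm(
  deltas=[
    {"jaw":40,"tx":-0.05,"ty":-0.05,"tz":0,"roll":0},
    {"jaw":40,"tx":-0.05,"ty":-0.05,"tz":-0.3,"roll":0},
    {"jaw":40,"tx":-0.05,"ty":-0.05,"tz":-0.6,"roll":0},
    {"jaw":40,"tx":-0.05,"ty":-0.05,"tz":-0.8,"roll":0},
    {"jaw":40,"tx":-0.05,"ty":-0.05,"tz":-0.9,"roll":0},
    {"jaw":40,"tx":-0.05,"ty":-0.05,"tz":-1.0,"roll":0},
    {"jaw":40,"tx":-0.05,"ty":-0.05,"tz":-1.0,"roll":0},
  ],
)

```text
time: 11.95
tool_pos: [0.4815, -0.2179, 0.1386]
tool_rot: [-0.0, -0.302, 0.953, 0.0]
contact_force: [0.5, -0.0, -1.0]
width: 0.0501
gripper_force: 30.0
```

Call:
move_arm(
  deltas=[
    {"jaw":40,"tx":0,"ty":0,"tz":-0.08,"roll":0},
    {"jaw":40,"tx":0,"ty":0,"tz":-0.16,"roll":0},
    {"jaw":40,"tx":0,"ty":0,"tz":-0.24,"roll":0},
    {"jaw":40,"tx":0,"ty":0,"tz":-0.24,"roll":0},
  ],
)

```text
time: 12.35
tool_pos: [0.4814, -0.2179, 0.1315]
tool_rot: [-0.0, -0.302, 0.953, 0.0]
contact_force: [-0.2, -0.5, -1.4]
width: 0.0503
gripper_force: 30.0
```

Call:
move_arm(
  deltas=[
    {"jaw":40,"tx":0,"ty":0,"tz":-0.08,"roll":0},
    {"jaw":40,"tx":0,"ty":0,"tz":-0.15,"roll":0},
    {"jaw":40,"tx":0,"ty":0,"tz":-0.15,"roll":0},
  ],
)

```text
time: 12.65
tool_pos: [0.4814, -0.2179, 0.127]
tool_rot: [-0.0, -0.302, 0.953, 0.0]
contact_force: [-0.7, 0.2, -2.2]
width: 0.0502
gripper_force: 30.0
```

Call:
move_arm(
  deltas=[
    {"jaw":40,"tx":0,"ty":0,"tz":-0.08,"roll":0},
    {"jaw":40,"tx":0,"ty":0,"tz":-0.16,"roll":0},
    {"jaw":40,"tx":0,"ty":0,"tz":-0.16,"roll":0},
  ],
)

```text
time: 12.95
tool_pos: [0.4814, -0.2179, 0.1221]
tool_rot: [-0.0, -0.302, 0.953, 0.0]
contact_force: [0.5, 0.9, -0.4]
width: 0.0499
gripper_force: 30.0
```

Call:
move_arm(
  deltas=[
    {"jaw":40,"tx":0,"ty":0,"tz":-0.05,"roll":0},
    {"jaw":40,"tx":0,"ty":0,"tz":-0.1,"roll":0},
    {"jaw":40,"tx":0,"ty":0,"tz":-0.1,"roll":0},
  ],
)

```text
time: 13.25
tool_pos: [0.4815, -0.218, 0.1193]
tool_rot: [-0.0, -0.302, 0.953, 0.0]
contact_force: [-1.0, -0.4, -0.8]
width: 0.0504
gripper_force: 30.0
```

Call:
move_arm(
  deltas=[
    {"jaw":40,"tx":0,"ty":0,"tz":-0.05,"roll":0},
    {"jaw":40,"tx":0,"ty":0,"tz":-0.05,"roll":0},
  ],
)

```text
time: 13.45
tool_pos: [0.4815, -0.218, 0.1179]
tool_rot: [-0.0, -0.302, 0.953, 0.0]
contact_force: [-0.1, 0.8, -0.7]
width: 0.0501
gripper_force: 30.0
```

Call:
move_arm(
  deltas=[
    {"jaw":40,"tx":0,"ty":0,"tz":-0.04,"roll":0},
    {"jaw":40,"tx":0,"ty":0,"tz":-0.04,"roll":0},
  ],
)

```text
time: 13.65
tool_pos: [0.4818, -0.2181, 0.117]
tool_rot: [0.0, -0.302, 0.953, -0.0]
contact_force: [-0.2, 0.5, 0.6]
width: 0.0503
gripper_force: 30.0
```

Call:
move_arm(
  deltas=[
    {"jaw":40,"tx":0,"ty":0,"tz":-0.04,"roll":0},
    {"jaw":40,"tx":0,"ty":0,"tz":-0.04,"roll":0},
  ],
)

```text
time: 13.85
tool_pos: [0.482, -0.2182, 0.1166]
tool_rot: [0.0, -0.302, 0.953, -0.0]
contact_force: [-1.1, 1.5, 6.2]
width: 0.05
gripper_force: 30.0
```

Lugs rest on the thread at underside ≈ 130.5 mm, as predicted. Start screwing, with about 1 mm eased off the thread face.

Call:
move_arm(
  deltas=[
    {"jaw":40,"tx":0,"ty":0,"tz":0.02,"roll":-5},
    {"jaw":40,"tx":0,"ty":0,"tz":-0.01,"roll":-13},
    {"jaw":40,"tx":0,"ty":0,"tz":-0.03,"roll":-21},
    {"jaw":40,"tx":0,"ty":0,"tz":-0.05,"roll":-29},
    {"jaw":40,"tx":0,"ty":0,"tz":-0.08,"roll":-37},
    {"jaw":40,"tx":0,"ty":0,"tz":-0.08,"roll":-40},
  ],
)

```text
time: 14.45
tool_pos: [0.4822, -0.2185, 0.1137]
tool_rot: [0.001, 0.045, 0.999, -0.001]
contact_force: [0.3, -0.6, 0.5]
width: 0.0501
gripper_force: 30.0
```

```bash
cat > st.py <<'E'
from h import *
st=manip.state();q=st["tool_rot"];print(st["time"],st["tool_pos"].round(4),"yaw",round(np.degrees(2*np.arctan2(q[2],q[1])),1),"under",round(st["tool_pos"][2]+.0138,4),"F",st["contact_force"].round(2),"T",st["torque"].round(2),"j6",st["joint_positions"][5].round(2))
E
python3 st.py
```

```text
14.45 [ 0.4822 -0.2185  0.1137] yaw 174.9 under 0.1275 F [ 0.28 -0.61  0.5 ] T [-0.05 -0.23 -0.01] j6 -2.12
```

Call:
move_arm(
  deltas=[
    {"jaw":40,"tx":0,"ty":0,"tz":0,"roll":-8},
    {"jaw":40,"tx":0,"ty":0,"tz":-0.02,"roll":-16},
    {"jaw":40,"tx":0,"ty":0,"tz":-0.045,"roll":-24},
    {"jaw":40,"tx":0,"ty":0,"tz":-0.07,"roll":-32},
    {"jaw":40,"tx":0,"ty":0,"tz":-0.09,"roll":-40},
    {"jaw":40,"tx":0,"ty":0,"tz":-0.09,"roll":-40},
  ],
)

```text
time: 15.05
tool_pos: [0.4816, -0.2182, 0.1105]
tool_rot: [0.0, 0.382, 0.924, -0.0]
contact_force: [-0.0, -0.2, 0.3]
width: 0.0503
gripper_force: 30.0
```

```bash
python3 st.py
```

```text
15.05 [ 0.4816 -0.2182  0.1105] yaw 135.1 under 0.1243 F [-0.01 -0.23  0.29] T [-0.11 -0.18 -0.  ] j6 -1.42
```

Call:
move_arm(
  deltas=[
    {"jaw":40,"tx":0,"ty":0,"tz":-0.02,"roll":-8},
    {"jaw":40,"tx":0,"ty":0,"tz":-0.045,"roll":-16},
    {"jaw":40,"tx":0,"ty":0,"tz":-0.067,"roll":-24},
    {"jaw":40,"tx":0,"ty":0,"tz":-0.09,"roll":-32},
    {"jaw":40,"tx":0,"ty":0,"tz":-0.11,"roll":-40},
    {"jaw":40,"tx":0,"ty":0,"tz":-0.11,"roll":-40},
  ],
)

```text
time: 15.65
tool_pos: [0.4815, -0.2181, 0.1072]
tool_rot: [-0.0, 0.674, 0.739, -0.0]
contact_force: [-0.8, -0.4, -0.1]
width: 0.0502
gripper_force: 30.0
```

Call:
move_arm(
  deltas=[
    {"jaw":40,"tx":0,"ty":0,"tz":-0.02,"roll":-8},
    {"jaw":40,"tx":0,"ty":0,"tz":-0.045,"roll":-16},
    {"jaw":40,"tx":0,"ty":0,"tz":-0.067,"roll":-24},
    {"jaw":40,"tx":0,"ty":0,"tz":-0.067,"roll":-24},
  ],
)

```text
time: 16.05
tool_pos: [0.4814, -0.218, 0.1051]
tool_rot: [-0.0, 0.812, 0.583, -0.0]
contact_force: [-0.7, 0.7, -0.0]
width: 0.0501
gripper_force: 30.0
```

```bash
python3 st.py
```

```text
16.05 [ 0.4814 -0.218   0.1051] yaw 71.4 under 0.1189 F [-0.69  0.66 -0.04] T [-0.07  0.02  0.03] j6 -0.31
```

Call:
move_arm(
  deltas=[
    {"jaw":40,"tx":0,"ty":0,"tz":-0.022,"roll":-8},
    {"jaw":40,"tx":0,"ty":0,"tz":-0.045,"roll":-16},
    {"jaw":40,"tx":0,"ty":0,"tz":-0.067,"roll":-24},
    {"jaw":40,"tx":0,"ty":0,"tz":-0.067,"roll":-24},
  ],
)

```text
time: 16.45
tool_pos: [0.4815, -0.218, 0.1032]
tool_rot: [-0.0, 0.915, 0.402, -0.0]
contact_force: [0.5, -0.2, -1.5]
width: 0.05
gripper_force: 30.0
```

Call:
move_arm(
  deltas=[
    {"jaw":40,"tx":0,"ty":0,"tz":-0.022,"roll":-8},
    {"jaw":40,"tx":0,"ty":0,"tz":-0.045,"roll":-16},
    {"jaw":40,"tx":0,"ty":0,"tz":-0.067,"roll":-24},
    {"jaw":40,"tx":0,"ty":0,"tz":-0.067,"roll":-24},
  ],
)

```text
time: 16.85
tool_pos: [0.4819, -0.2182, 0.1016]
tool_rot: [0.0, 0.979, 0.204, 0.0]
contact_force: [-0.6, 0.3, 2.3]
width: 0.0501
gripper_force: 30.0
```

```bash
python3 st.py
```

```text
16.85 [ 0.4819 -0.2182  0.1016] yaw 23.5 under 0.1154 F [-0.63  0.3   2.26] T [ 0.07  0.03 -0.04] j6 0.52
```

Call:
move_arm(
  deltas=[
    {"jaw":40,"tx":0,"ty":0,"tz":-0.022,"roll":-8},
    {"jaw":40,"tx":0,"ty":0,"tz":-0.045,"roll":-16},
    {"jaw":40,"tx":0,"ty":0,"tz":-0.045,"roll":-16},
    {"jaw":40,"tx":0,"ty":0,"tz":-0.045,"roll":-16},
  ],
)

```text
time: 17.25
tool_pos: [0.482, -0.2184, 0.1004]
tool_rot: [0.0, 0.998, 0.067, 0.0]
contact_force: [-0.2, -0.2, 4.0]
width: 0.0501
gripper_force: 30.0
```

```bash
python3 st.py; python3 st.py
```

```text
17.25 [ 0.482  -0.2184  0.1004] yaw 7.6 under 0.1142 F [-0.16 -0.17  4.  ] T [ 0.1  -0.    0.02] j6 0.8
17.25 [ 0.482  -0.2184  0.1004] yaw 7.6 under 0.1142 F [-0.16 -0.17  4.  ] T [ 0.1  -0.    0.02] j6 0.8
```

Call:
move_arm(
  deltas=[
    {"jaw":40,"tx":0,"ty":0,"tz":-0.022,"roll":-8},
    {"jaw":40,"tx":0,"ty":0,"tz":-0.045,"roll":-16},
    {"jaw":40,"tx":0,"ty":0,"tz":-0.067,"roll":-24},
    {"jaw":40,"tx":0,"ty":0,"tz":-0.067,"roll":-24},
    {"jaw":40,"tx":0,"ty":0,"tz":-0.067,"roll":-24},
  ],
)

```text
time: 17.75
tool_pos: [0.4821, -0.2184, 0.0985]
tool_rot: [0.0, 0.99, -0.143, 0.001]
contact_force: [0.6, -0.1, 5.7]
width: 0.05
gripper_force: 30.0
```

```bash
python3 st.py
```

```text
17.75 [ 0.4821 -0.2184  0.0985] yaw -16.5 under 0.1123 F [ 0.6  -0.1   5.65] T [ 0.1   0.07 -0.07] j6 1.22
```

Collar met at underside ≈ 115.5 mm, force rising 1 N/mm. Finish the quarter turn (about 45° more), then ease up into the thread's upper play before releasing.

Call:
move_arm(
  deltas=[
    {"jaw":40,"tx":0,"ty":0,"tz":-0.022,"roll":-8},
    {"jaw":40,"tx":0,"ty":0,"tz":-0.045,"roll":-16},
    {"jaw":40,"tx":0,"ty":0,"tz":-0.067,"roll":-24},
    {"jaw":40,"tx":0,"ty":0,"tz":-0.09,"roll":-32},
    {"jaw":40,"tx":0,"ty":0,"tz":-0.12,"roll":-43},
    {"jaw":40,"tx":0,"ty":0,"tz":-0.12,"roll":-43},
    {"jaw":40,"tx":0,"ty":0,"tz":-0.12,"roll":-43},
  ],
)

```text
time: 18.45
tool_pos: [0.4826, -0.2187, 0.0955]
tool_rot: [0.0, 0.868, -0.496, 0.001]
contact_force: [0.0, 0.5, 8.8]
width: 0.0502
gripper_force: 30.0
```

```bash
python3 st.py
```

```text
18.45 [ 0.4826 -0.2187  0.0955] yaw -59.5 under 0.1093 F [0.02 0.54 8.85] T [ 0.12  0.06 -0.08] j6 1.97
```

Call:
move_arm(
  deltas=[
    {"jaw":40,"tx":0,"ty":0,"tz":0.02,"roll":0},
    {"jaw":40,"tx":0,"ty":0,"tz":0.04,"roll":0},
    {"jaw":40,"tx":0,"ty":0,"tz":0.04,"roll":0},
  ],
)

```text
time: 18.75
tool_pos: [0.4825, -0.2188, 0.0966]
tool_rot: [0.0, 0.868, -0.496, 0.001]
contact_force: [1.3, 0.0, 6.9]
width: 0.0503
gripper_force: 30.0
```

```bash
python3 st.py
```

```text
18.75 [ 0.4825 -0.2188  0.0966] yaw -59.5 under 0.1104 F [1.26 0.02 6.88] T [ 0.04  0.05 -0.06] j6 1.97
```

Call:
move_arm(
  deltas=[
    {"jaw":40,"tx":0,"ty":0,"tz":0.015,"roll":0},
    {"jaw":40,"tx":0,"ty":0,"tz":0.03,"roll":0},
    {"jaw":40,"tx":0,"ty":0,"tz":0.03,"roll":0},
  ],
)

```text
time: 19.05
tool_pos: [0.4825, -0.2187, 0.0973]
tool_rot: [0.0, 0.868, -0.496, 0.001]
contact_force: [1.3, 0.3, 6.0]
width: 0.0502
gripper_force: 30.0
```

```bash
python3 st.py
```

```text
19.05 [ 0.4825 -0.2187  0.0973] yaw -59.5 under 0.1111 F [1.31 0.3  6.  ] T [ 0.02 -0.12 -0.05] j6 1.97
```

Call:
move_arm(
  deltas=[
    {"jaw":40,"tx":0,"ty":0,"tz":-0.02,"roll":-8},
    {"jaw":40,"tx":0,"ty":0,"tz":-0.03,"roll":-15},
    {"jaw":40,"tx":0,"ty":0,"tz":-0.03,"roll":-15},
    {"jaw":40,"tx":0,"ty":0,"tz":-0.015,"roll":-15},
    {"jaw":40,"tx":0,"ty":0,"tz":0,"roll":-15},
    {"jaw":40,"tx":0,"ty":0,"tz":0,"roll":-15},
  ],
)

```text
time: 19.65
tool_pos: [0.4819, -0.2185, 0.0965]
tool_rot: [0.0, 0.795, -0.607, 0.0]
contact_force: [0.9, -2.4, 2.3]
width: 0.0502
gripper_force: 30.0
```

```bash
python3 st.py
```

```text
19.65 [ 0.4819 -0.2185  0.0965] yaw -74.7 under 0.1103 F [ 0.94 -2.37  2.33] T [-0.24 -0.19 -0.  ] j6 2.24
```

Call:
move_arm(
  deltas=[
    {"jaw":40,"tx":0,"ty":0,"tz":0.01,"roll":0},
    {"jaw":40,"tx":0,"ty":0,"tz":0.02,"roll":0},
    {"jaw":40,"tx":0,"ty":0,"tz":0.02,"roll":0},
  ],
)

```text
time: 19.95
tool_pos: [0.4819, -0.2184, 0.0967]
tool_rot: [0.0, 0.794, -0.608, 0.0]
contact_force: [2.7, -4.2, -2.4]
width: 0.0502
gripper_force: 30.0
```

```bash
python3 st.py
```

```text
19.95 [ 0.4819 -0.2184  0.0967] yaw -74.8 under 0.1105 F [ 2.69 -4.2  -2.42] T [-0.53 -0.48  0.05] j6 2.24
```

The upper thread face is met at underside ≈ 110.3 mm: spring ≈ 8 N. Relax and release.

Call:
move_arm(
  deltas=[
    {"jaw":40,"tx":0,"ty":0,"tz":-0.02,"roll":0},
    {"jaw":40,"tx":0,"ty":0,"tz":-0.02,"roll":0},
    {"jaw":93,"tx":0,"ty":0,"tz":-0.02,"roll":0},
    {"jaw":93,"tx":0,"ty":0,"tz":-0.02,"roll":0},
    {"jaw":93,"tx":0,"ty":0,"tz":-0.02,"roll":0},
    {"jaw":93,"tx":0,"ty":0,"tz":-0.02,"roll":0},
    {"jaw":93,"tx":0,"ty":0,"tz":-0.02,"roll":0},
    {"jaw":93,"tx":0,"ty":0,"tz":-0.02,"roll":0},
    {"jaw":93,"tx":0,"ty":0,"tz":-0.02,"roll":0},
    {"jaw":93,"tx":0,"ty":0,"tz":-0.02,"roll":0},
  ],
)

```text
time: 20.95
tool_pos: [0.4816, -0.218, 0.0963]
tool_rot: [-0.0, 0.794, -0.608, -0.0]
contact_force: [0.6, 0.0, 0.1]
width: 0.0927
gripper_force: 0.0
```

Call:
move_arm(
  deltas=[
    {"jaw":93,"tx":0,"ty":0,"tz":0.6,"roll":0},
    {"jaw":93,"tx":0,"ty":0,"tz":1.5,"roll":0},
    {"jaw":93,"tx":0,"ty":0,"tz":2.5,"roll":0},
    {"jaw":93,"tx":0,"ty":0,"tz":4,"roll":0},
    {"jaw":93,"tx":0,"ty":0,"tz":5,"roll":0},
    {"jaw":93,"tx":0,"ty":0,"tz":5,"roll":0},
    {"jaw":93,"tx":0,"ty":0,"tz":5,"roll":0},
    {"jaw":93,"tx":0,"ty":0,"tz":5,"roll":0},
  ],
)

```text
time: 21.75
tool_pos: [0.4809, -0.2175, 0.2449]
tool_rot: [0.0, 0.794, -0.608, -0.001]
contact_force: [-0.3, -0.6, 0.2]
width: 0.0929
gripper_force: 0.0
```

```bash
python3 st.py
python3 - <<'E'
from h import *
b=snap("side","b9.png");a=snap("scene","a9.png")
for n,s in(("b",b),("a",a)):
    g=cv2.cvtColor(s["image"],cv2.COLOR_BGR2GRAY)
    print(n,[proj(s,[.482,-.2185,z])[0].round(1).tolist() for z in(.16,.144,.110)])
    x,y=proj(s,[.482,-.2185,.144])[0].astype(int)
    for r in range(y-12,y+30,4): print(r,x-20,g[r,x-20:x+22:2].tolist())
E
```

```text
21.75 [ 0.4809 -0.2175  0.2449] yaw -74.9 under 0.2587 F [-0.34 -0.57  0.2 ] T [ 0.11 -0.03  0.01] j6 2.24
b [[334.0, 158.7], [333.8, 165.8], [333.2, 180.8]]
153 313 [103, 103, 103, 103, 103, 103, 103, 103, 100, 99, 106, 105, 106, 105, 115, 91, 72, 81, 90, 100, 103]
157 313 [103, 103, 103, 103, 103, 104, 103, 104, 102, 101, 101, 101, 115, 198, 212, 99, 76, 83, 84, 94, 120]
161 313 [103, 103, 103, 103, 103, 104, 104, 103, 82, 80, 87, 91, 92, 123, 126, 74, 84, 86, 84, 95, 94]
165 313 [134, 104, 104, 103, 102, 90, 82, 72, 67, 73, 80, 83, 79, 71, 70, 83, 111, 97, 86, 90, 93]
169 313 [103, 104, 104, 104, 102, 80, 93, 105, 117, 108, 108, 107, 110, 108, 110, 97, 78, 84, 87, 91, 94]
173 313 [98, 104, 107, 134, 175, 107, 76, 77, 73, 73, 75, 80, 80, 76, 77, 81, 81, 90, 86, 93, 96]
177 313 [88, 159, 227, 235, 229, 121, 69, 72, 74, 73, 75, 74, 74, 76, 78, 75, 79, 90, 86, 91, 94]
181 313 [146, 231, 236, 235, 187, 72, 67, 72, 76, 77, 79, 79, 79, 75, 76, 71, 60, 76, 86, 90, 94]
185 313 [114, 211, 189, 145, 110, 77, 59, 57, 58, 62, 64, 64, 64, 63, 62, 64, 102, 144, 120, 93, 95]
189 313 [65, 89, 83, 
[... 692 characters left out ...]
81, 132, 172, 118, 88, 84, 86, 79, 75, 135, 85, 228, 237, 240, 186, 236]
162 349 [228, 168, 133, 124, 105, 75, 86, 82, 86, 84, 93, 88, 76, 85, 86, 87, 245, 186, 235, 238, 237]
166 349 [237, 182, 73, 100, 93, 77, 83, 87, 87, 88, 87, 91, 91, 86, 82, 65, 85, 197, 238, 237, 237]
170 349 [150, 109, 109, 139, 108, 72, 91, 91, 90, 89, 89, 87, 87, 87, 92, 82, 194, 194, 96, 234, 238]
174 349 [82, 114, 111, 104, 175, 104, 142, 84, 86, 76, 67, 72, 80, 79, 109, 143, 144, 107, 106, 165, 239]
178 349 [115, 80, 109, 112, 108, 174, 189, 155, 100, 97, 108, 99, 94, 155, 189, 185, 139, 103, 92, 203, 238]
182 349 [115, 71, 72, 83, 97, 106, 178, 186, 186, 187, 119, 164, 179, 183, 190, 185, 136, 90, 99, 238, 239]
```

The ring stays on the neck at its expected height and level, and the gripper is clear of it. Handing in.

```bash
python3 -c "
from station import manip
print(manip.finish_job())"
```

```text
the job is handed in; nothing more can be done
None
```

The ring is screwed onto the mill's neck and pressed about 5 mm into the sprung collar, an estimated spring force of about 8 N (4.5 to 12 N wanted); it is released and the job is handed in, though no verdict came back.

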